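Scan the panel's job label, then hold the carving jig's index plunger open

TASK

Take the stick scanner out of its cradle, point it straight down at the job label on the carved panel from about 8 cm above and hold it steady there for two seconds without touching the jig, then stand the scanner upright back in its cradle and let go of it. Next grip the black knob of the jig's sprung index plunger, pull it fully back to its stop so the pin is out of its hole in the disc, and finish while still holding it there, so that the carver can turn the disc. Leave the tin, the chisel and the brush where they are.

Things in the scene. Friction and masses are not known exactly. Their poses are not given: they have to be found in the camera images.
- scanner: loose white stick-shaped scanner, an upright bar 40 (own x) x 28 (own y) x 150 mm (own z), about 0.16 kg, black band at mid height. Origin: centre of its lower end, the scan window; z runs up the bar, it looks along -z. It reads by itself, whichever way it is turned about z. It starts standing in the cradle, its lower end 5 mm above the table, 89 mm of it above the rim.
- cradle: fixed grey cradle, an open-topped upright rectangular socket, outside 62 (own x) x 50 (own y) x 66 mm high, walls and floor 5 mm, inside 52 x 40 mm, on a flat foot 100 x 90 x 5 mm. Origin: centre of its underside on the table; z up. The scanner stands in it with its 40 mm side along own x (either way round).
- label: white paper barcode label 34 (own x) x 24 (own y) mm, 1.6 mm thick, lying flat on the wooden panel on top of the jig, anywhere near the panel's middle. Origin: centre of its underside, 86 mm above the table; z up.
- jig: fixed carving jig: base 200 x 200 x 15 mm, wooden disc of 180 mm diameter (34 to 70 mm above the table), panel 130 x 130 mm on it, top at 86 mm. Origin: on the table under the disc's centre; own -x points from there to the plunger's knob. Its aluminium housing, 44 mm wide, 74 mm high, stands 102 to 134 mm from the centre along own -x; the base ends at 140 mm, only table lies below the knob.
- knob (a point): centre of the plunger's black knob: a cylinder of 34 mm diameter, 26 mm long along the level plunger axis, 52 mm above the table. Axes as the jig's: own -x is the pull direction, away from the disc. Seated, it is 183 mm from the jig's centre; a bare 12 mm rod, 36 mm long, shows between knob and housing, in the way of a finger between them: take the knob by its two sides.
- plunger (a joint): travel of the sprung index plunger in m: 0 = seated, its pin 12 mm deep in the hole in the disc's rim; 0.020 = fully back at the stop. It slides level along the jig's own x axis; the spring pulls it home with about 5 N when seated and 13 N when fully back, so it snaps home if let go.
- tin: bystander: loose closed tin of 68 mm diameter, 85 mm high, upright. Origin: centre of its underside.
- chisel: bystander: loose wood chisel about 225 mm long lying flat along its own x, up to 28 mm high, wooden handle to -x. Origin: on the table beneath the ferrule.
- brush: bystander: loose brush, wooden back 170 (own x) x 38 mm, 38 mm high in all, yellow bristles down. Origin: centre of its underside.

How it is judged (in metres and radians):
On the way, in this order (a step that is already met when the one before it is completed fails the run):
1. the held scanner points down at the label from 40 to 130 mm, steady for a second (x of label in the frame of scanner between -0.015 and 0.015 m and y of label in the frame of scanner between -0.015 and 0.015 m and z of label in the frame of scanner between -0.13 and -0.04 m and angle between scanner's own z axis and vertical below 0.3 rad and linear speed of scanner below 0.03 m/s and angular speed of scanner below 0.3 rad/s and contact force between the fingers and scanner above 0.5 N), for 1 s.
2. the scanner stands in its cradle again, released (horizontal distance between scanner and cradle below 0.014 m and z of scanner in the frame of cradle below 0.012 m and angle between scanner's own z axis and vertical below 0.15 rad and contact force between the fingers and scanner below 0.1 N and linear speed of scanner below 0.03 m/s), for 0.2 s.
3. the plunger is pulled fully back by the gripper (value of joint plunger above 0.0165 m and contact force between the fingers and plunger above 2 N), for 0.3 s.
At the end, for the whole second after the job is handed in: The gripper still holds the plunger's knob with the plunger at least 16.5 of its 20 mm back (pin clear of the disc), steady, with nothing else touching it; the scanner stands upright, released, in its cradle (within 14 mm of its centre, on the floor of the socket) (all of step 2 and all of step 3 and contact force between plunger and scanner below 0.1 N and contact force between plunger and tin below 0.1 N and contact force between plunger and chisel below 0.1 N and contact force between plunger and brush below 0.1 N and velocity of joint plunger between -0.02 and 0.02 m/s); the arm keeps its last pose, push and grip.
It fails at once if the tin is moved by more than 20 mm (distance of tin from where it was at the start of the episode above 0.02 m).
It fails at once if the chisel is moved by more than 20 mm (distance of chisel from where it was at the start of the episode above 0.02 m).
It fails at once if the brush is moved by more than 20 mm (distance of brush from where it was at the start of the episode above 0.02 m).
It fails at once if the scanner bumps the jig or the label (contact force between scanner and jig above 1 N or contact force between scanner and label above 1 N).
It also fails if it takes over 58 s, if anything falls off the work surface, if the arm or the gripper's body presses on something with over 40 N, if the wrist force passes 120 N, or if a joint passes its speed limit or range.

ROBOT

A 6-joint arm with a two-finger parallel gripper is mounted at the origin on the work surface. World frame = base frame: x ahead of the robot, y to its left, z up, the work surface at z = 0. Lengths are in m, angles in degrees, forces in N, time in s.
With the tool pointing down it reaches from about 0.3 to 0.75 m from the base axis. Payload 8.5 kg.
Tool frame: the origin (TCP) lies at the very end of the fingers, on their centre line; the grasp point (between the pads) lies 19 mm behind it (grip_depth is the distance from the TCP to the grasp point, in m); z points along the fingers, y is the direction in which the jaws open and shut (so a half turn about z gives the same grasp; the last joint's range is limited). The gripper opens to 85 mm and grips with 20 to 120 N. Pads are 22 mm wide; open, the fingers measure 114 mm over their backs; the gripper's body (76 mm by 85 mm) begins 54 mm behind the grasp point. The pads swing forward as they close: fully open they stand 13 mm farther back than shut.
Start: joints at [62.607, 21.807, 74.336, -0, 83.858, -12.336], TCP at [0.143, 0.531, 0.231] pointing down, gripper open.
Joint ranges: [-178.18, 178.18], [-50.72, 133.34], [12.68, 142.11], [-81.47, 261.47], [9.98, 163.14], [-165.26, 165.26]. Speed limits (degrees/s): [136.94, 136.94, 180, 180, 180, 180].

INTERFACE

Orientations are given as a 3x3 rotation matrix whose columns are the frame's x, y, z axes.
In Python, from rig import observe, get_image, close_job, silhouettes, grip_depth gives the robot as it stands. The module is installed in compiled form; this text tells all that it offers.
- The arm moves only by the shell command python3 -m crank 'ROWS' [FORCE]. ROWS is a JSON object of lists of equal length, an entry for each row: "slide": the shift along the tool's x, y, z in m, a list of three; "roll": the turn about the tool's z in rad; "grip": the finger opening in m, from 0 to 0.0854. A call has exactly 8 rows; each row is the pose to reach, as a shift and turn from the pose commanded when the call began, along the tool's axes at that moment; what a row does not reach only later rows make up. A row lasts 1/10 s, in which the tool goes at most 50 mm and 8.59 degrees, less where a joint would pass 70% of its speed; a pose out of reach is approached as far as the arm can. A call with a gripper value outside its range is refused whole. The fingers move at their own pace and stop on an object; FORCE is the grip in N (left out, the last holds). Time passes only in rows, so rows that repeat a pose let the fingers close, or fill a call up. It gives the time, the measured TCP pose, the force and the opening at its end, in the units of the state.
- observe(): the state, without advancing time (a new reading comes with each control period).
- get_image(name): name is "side" or "top" or "wrist"; returns a dict with "frame" (480x640x3 uint8, red, green, blue), "fx", "fy", "cx", "cy" (pixels), "D" ([k1, k2, p1, p2, k3] as OpenCV has them; the pictures are not rectified), "xyz" and "rotation" of the camera in the world. Camera axes: x right, y down, z forward; pixel columns grow to the right and rows downward; lengths in m; the calibration is good to about 2 mm. A picture is of the moment at which its call begins. There is no depth.
- close_job(): hands the job in, once; it reports no verdict.
Trained networks look in a picture, given as the dict that the camera call returned (one of the last four; its "shot" number tells which), for a name from the list of things; names that differ only in an ending like _2 or _b are one class to them, and where a whole thing is asked for, a point or a joint stands for the part that bears it (a point fixed in the world has none). Each returns a list of dicts, best first, with "confidence" (0 to 1); they miss things now and then, are a little off and sometimes report something else, mostly with a low value. They report only what shows in the picture. A call takes as long as a camera call.
- silhouettes(target, picture): "pixels" (480x640 bool, what is visible of it) and "box" ([centre column, centre row, width, height] in pixels, round what is visible of it).
The state is a dict: "time_s": time; "q": joint angles; "qvel": joint speeds; "joint_efforts": joint torques, N m; "position": TCP position; "tool_rot": TCP orientation; "ft_force": force on the tool from outside, world axes, zero at the start; "wrist_torque": the same for the moment, N m; "grip_width": finger opening in m.
Only numpy, scipy, OpenCV 4.12 (cv2) and the standard library are available. Lean on these libraries where they do the work, as an engineer would, in place of code of your own. Each camera call takes 0.05 s, during which the arm holds its last target.

## Working session

There is one attempt and no reset: what is moved stays moved. The work goes in short steps, Python scripts to look and compute and a shell command to move; the robot and the scene stay as the last step left them, time stands still between calls to the robot, and variables do not carry over. Pictures are saved under pics/ and viewed, and the job is handed in when it is done.

```bash
mkdir -p pics; python3 - <<'E'
from rig import observe,get_image,silhouettes,grip_depth
import cv2,numpy as np
print(observe(),grip_depth)
for n in ["side","top","wrist"]:
    p=get_image(n); cv2.imwrite(f"pics/a_{n}.png",p["frame"][:,:,::-1])
    print(n,p["xyz"],np.round(p["rotation"],3).tolist(),p["fx"],p["D"])
    for t in ["scanner","cradle","label","jig","knob","tin","chisel","brush"]:
        s=silhouettes(t,p)
        print(t,[(round(d["confidence"],2),[int(v) for v in d["box"]]) for d in s[:3]])
E
```

```text
{'time_s': 0.0, 'q': array([ 6.26059959e+01,  2.18408824e+01,  7.43832339e+01, -8.56943628e-04,
        8.38581861e+01, -1.23339998e+01]), 'qvel': array([ 0.03522721, -0.05127298,  0.01915892, -0.06428131, -0.0933594 ,
        0.07619416]), 'joint_efforts': array([-3.50773671e-04, -4.48459375e+01, -2.31271988e+01, -1.68237348e-04,
        4.78648013e-03, -1.70756550e-05]), 'position': array([0.14276267, 0.5308548 , 0.23072173]), 'tool_rot': array([[-9.65654566e-01,  2.59828480e-01, -6.47716611e-04],
       [ 2.59829123e-01,  9.65653759e-01, -1.28221210e-03],
       [ 2.92314759e-04, -1.40646961e-03, -9.99998968e-01]]), 'ft_force': array([-0.4303101 , -0.46467325,  0.21226828]), 'wrist_torque': array([-0.015003  , -0.0349913 ,  0.02054596]), 'grip_width': 0.08526835139581818} 0.0187
side [0.2450255  0.47498736 0.77752332] [[-0.823, -0.436, 0.364], [-0.568, 0.622, -0.539], [0.009, -0.65, -0.76]] 499.20580122183503 [-0.04657793  0.          0.          0.          0.        ]
scanner [(0.91, [429, 167, 31, 49]), (0.3, [376, 152, 61, 40])]
cradle [(0.63, [419, 201, 56, 55]), (0.62, [268,
[... 288 characters left out ...]
 [-0.001, -0.155, -0.988]] 544.725390591274 [-0.11999076  0.          0.          0.          0.        ]
scanner [(0.7, [306, 269, 14, 24]), (0.57, [436, 266, 17, 25])]
cradle [(0.9, [429, 271, 47, 42])]
label [(0.61, [299, 208, 14, 13])]
jig [(0.77, [307, 223, 77, 114])]
knob [(0.63, [305, 269, 12, 26]), (0.2, [437, 270, 15, 28])]
tin [(0.56, [196, 278, 36, 28])]
chisel [(0.59, [181, 209, 21, 86])]
brush [(0.6, [456, 207, 20, 69])]
wrist [0.0780117  0.54787273 0.37383387] [[0.26, 0.931, 0.257], [0.966, -0.25, -0.07], [-0.001, 0.266, -0.964]] 345.3603819854419 [-0.03176397  0.          0.          0.          0.        ]
scanner []
cradle []
label []
jig []
knob []
tin []
chisel []
brush []
```

View pics/a_top.png

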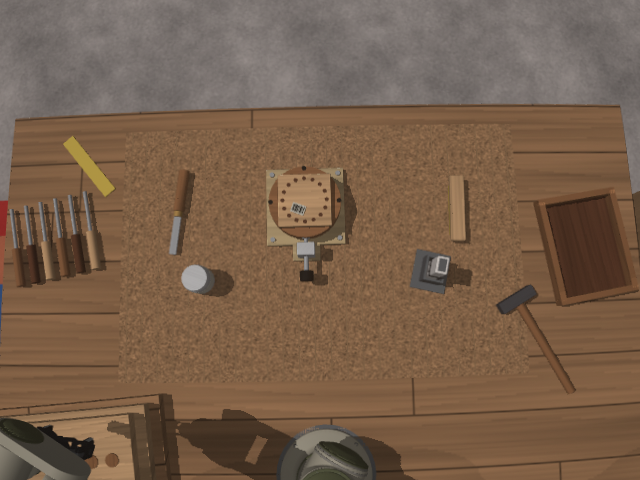

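View pics/a_side.png

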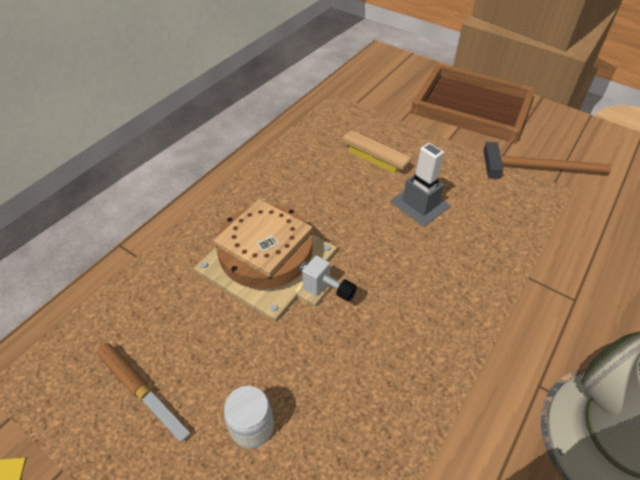

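```bash
python3 - <<'E'
import cv2
i=cv2.imread("pics/a_top.png")[150:310,150:500]
cv2.imwrite("pics/a_topz.png",cv2.resize(i,(787,360),interpolation=cv2.INTER_CUBIC))
E
```

```text
(no output)
```

View pics/a_topz.png

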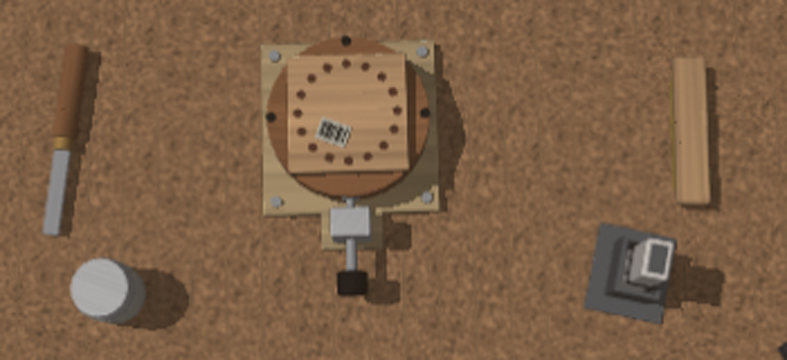

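The pictures show the jig in the middle with its knob toward the robot (top 306,276) and the label at (299,209). The cradle with the scanner is on the right (430,271), and the tin, chisel and brush are well clear of it. Next I'll compute positions.

```bash
cat > h.py <<'E'
import numpy as np,cv2
from rig import observe,get_image,silhouettes
def ray(p,uv):
    K=np.array([[p["fx"],0,p["cx"]],[0,p["fy"],p["cy"]],[0,0,1.]])
    n=cv2.undistortPoints(np.array(uv,float).reshape(-1,1,2),K,np.array(p["D"],float)).reshape(-1,2)
    return np.c_[n,np.ones(len(n))]@np.array(p["rotation"]).T
def plane(p,uv,z):
    d=ray(p,uv);o=np.array(p["xyz"]);return (o+d*((z-o[2])/d[:,2])[:,None])[:,:2]
def proj(p,X):
    R=np.array(p["rotation"]);K=np.array([[p["fx"],0,p["cx"]],[0,p["fy"],p["cy"]],[0,0,1.]])
    rv=cv2.Rodrigues(R.T)[0];return cv2.projectPoints(np.array(X,float),rv,-R.T@np.array(p["xyz"]),K,np.array(p["D"],float))[0].reshape(-1,2)
def cen(t,p,i=0):
    s=silhouettes(t,p)[i]["pixels"];v,u=np.nonzero(s);return u.mean(),v.mean()
E
python3 - <<'E'
from h import *
f=2.2486
T=get_image("top");S=get_image("side")
print("label",plane(T,[cen("label",T)],.0876),plane(S,[cen("label",S)],.0876))
z=lambda a:[(150+x/f,150+y/f) for x,y in a]
ft=plane(T,z([(603,224),(677,240),(662,322),(585,306)]),.005);print("foot",ft.round(4).tolist(),ft.mean(0))
print("panel",plane(T,z([(287,55),(407,53),(409,170),(289,173)]),.086).round(4).tolist())
b=plane(T,z([(262,44),(439,40),(441,211),(264,215)]),.015);print("base",b.round(4).tolist(),b.mean(0))
print("knob top",plane(T,z([(352,283)]),.065), "scannertop",plane(T,z([(657,259)]),.155))
print("side knob c",plane(S,[(347,291)],.055),"scan top",plane(S,[(431,150)],.155))
print("side foot",plane(S,[(392,200),(413,181),(450,205),(424,222)],.005))
E
python3 - <<'E'
import cv2
i=cv2.imread("pics/a_side.png")
a=cv2.resize(i[120:320,190:470],(800,571),interpolation=cv2.INTER_CUBIC)
cv2.imwrite("pics/a_sidez.png",a)
E
```

```text
Traceback (most recent call last):
  File "h.py", line 13, in cen
    s=silhouettes(t,p)[i]["pixels"];v,u=np.nonzero(s);return u.mean(),v.mean()
      ~~~~~~~~~~~~~~~~^^^
IndexError: list index out of range
```

View pics/a_sidez.png

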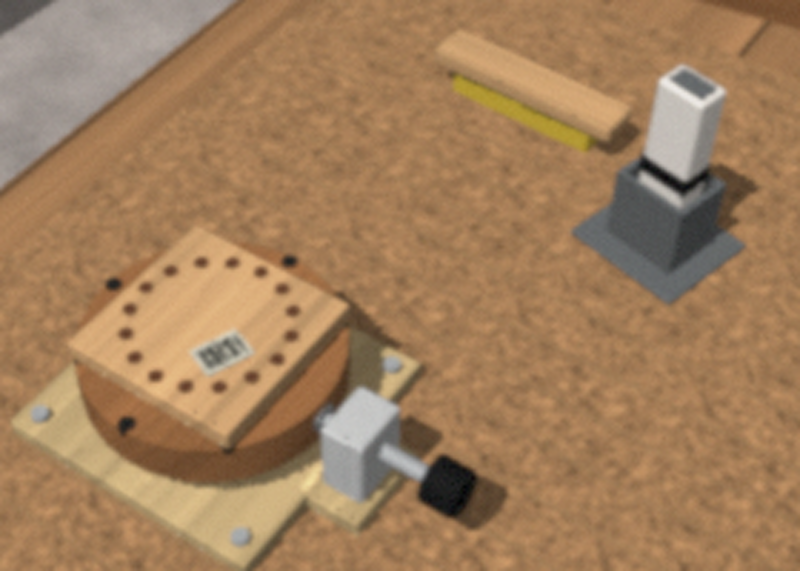

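```bash
python3 - <<'E'
from h import *
f=2.2486;g=20/7
T=get_image("top");S=get_image("side")
z=lambda a:[(150+(x+.5)/f-.5,150+(y+.5)/f-.5) for x,y in a]
y=lambda a:[(190+(x+.5)/g-.5,120+(y+.5)/g-.5) for x,y in a]
print("label",plane(T,z([(333,132)]),.0876),plane(S,y([(221,352)]),.0876))
ft=plane(T,z([(603,224),(677,240),(662,322),(585,306)]),.005);print("foot",ft.round(4).tolist(),ft.mean(0))
print("panel",plane(T,z([(287,55),(407,53),(409,170),(289,173)]),.086).round(4).tolist())
b=plane(T,z([(262,44),(439,40),(441,211),(264,215)]),.015);print("base",b.round(4).tolist(),b.mean(0))
print("knob top",plane(T,z([(352,283)]),.06))
print("scannertop T",plane(T,z([(644,240),(674,240),(668,282),(636,280)]),.155).mean(0),"S",plane(S,y([(657,82),(684,66),(724,90),(697,107)]),.155).mean(0))
print("side knob c",plane(S,y([(447,487)]),.055))
q=plane(S,y([(573,232),(743,243),(670,300)]),.005);print("side foot",q,(q[0]+q[1])/2)
pb=plane(S,y([(200,228),(352,303),(228,446),(72,345)]),.086);print("panel S",pb.round(4).tolist(),pb.mean(0))
E
```

```text
label [[0.64690094 0.05538188]] [[0.64783107 0.05260162]]
foot [[0.5511, -0.2459], [0.5306, -0.3298], [0.4381, -0.3074], [0.4585, -0.2209]] [ 0.49458459 -0.27599951]
panel [[0.7346, 0.1044], [0.7336, -0.0267], [0.6036, -0.0255], [0.6034, 0.1035]]
base [[0.769, 0.1391], [0.7686, -0.0654], [0.569, -0.0616], [0.5692, 0.138]] [0.66896229 0.03750321]
knob top [[0.48585074 0.03883162]]
scannertop T [ 0.49201335 -0.27081837] S [ 0.49497686 -0.27375859]
side knob c [[0.48632092 0.03765902]]
side foot [[ 0.55118492 -0.24512578]
 [ 0.43934133 -0.30966932]
 [ 0.45841204 -0.22504504]] [ 0.49526312 -0.27739755]
panel S [[0.7295, -0.0264], [0.605, -0.0298], [0.5995, 0.1066], [0.7298, 0.1014]] [0.66595075 0.03793991]
```

Both cameras agree within about 3 mm: cradle (0.495,-0.275) at yaw about -14°, label (0.647,0.054), knob (0.486,0.038), jig yaw about 0. The tool is already aligned with the cradle, so I'll move there.

```bash
python3 -m crank '{"slide":[[-0.012,-0.015,0],[-0.036,-0.045,0],[-0.064,-0.08,-0.01],[-0.092,-0.115,-0.02],[-0.12,-0.15,-0.03],[-0.148,-0.185,-0.03],[-0.176,-0.22,-0.03],[-0.204,-0.255,-0.03]],"roll":[0,0,0,0,0,0,0,0],"grip":[0.085,0.085,0.085,0.085,0.085,0.085,0.085,0.085]}'
python3 -m crank '{"slide":[[-0.028,-0.035,0],[-0.056,-0.07,0],[-0.084,-0.105,0],[-0.112,-0.14,0],[-0.14,-0.175,0],[-0.168,-0.21,0],[-0.196,-0.245,0],[-0.224,-0.28,0]],"roll":[0,0,0,0,0,0,0,-0.01],"grip":[0.085,0.085,0.085,0.085,0.085,0.085,0.085,0.085]}'
```

```text
time_s: 2.4
position: [0.2738, 0.2303, 0.2616]
tool_rot: [[-0.966, 0.259, 0.001], [0.259, 0.966, 0.0], [-0.001, 0.001, -1.0]]
ft_force: [1.4, 0.5, -0.7]
grip_width: 0.0854
time_s: 3.2
position: [0.4175, -0.0987, 0.2615]
tool_rot: [[-0.968, 0.251, 0.0], [0.251, 0.968, -0.0], [-0.0, -0.0, -1.0]]
ft_force: [0.4, 1.0, 0.2]
grip_width: 0.0854
```

```bash
python3 -m crank '{"slide":[[-0.024,-0.03,0],[-0.048,-0.06,0],[-0.072,-0.09,0],[-0.095,-0.12,0],[-0.11,-0.14,0],[-0.118,-0.151,0],[-0.118,-0.151,0],[-0.118,-0.151,0]],"roll":[0,0,0,0,0,0,0,0],"grip":[0.085,0.085,0.085,0.085,0.085,0.085,0.085,0.085]}'
cat > look.py <<'E'
import sys
from h import *
tag=sys.argv[1]
for n in sys.argv[2:]:
    p=get_image(n); im=np.ascontiguousarray(p["frame"][:,:,::-1]); cv2.imwrite(f"pics/{tag}_{n}.png",im)
E
python3 look.py b wrist side
python3 -c "
from rig import observe
o=observe();print(o['position'],o['tool_rot'].round(3).tolist(),o['q'])"
```

```text
time_s: 4.0
position: [0.4934, -0.2715, 0.2614]
tool_rot: [[-0.968, 0.25, -0.0], [0.25, 0.968, 0.0], [0.0, 0.0, -1.0]]
ft_force: [-0.3, -0.1, 1.0]
grip_width: 0.085
[ 0.49343183 -0.27123366  0.26170575] [[-0.968, 0.249, 0.0], [0.249, 0.968, 0.0], [-0.0, 0.0, -1.0]] [-4.08452822e+01  2.20422495e+01  6.88969397e+01  6.94850952e-03
  8.90542554e+01 -1.16417294e+02]
```

View pics/b_wrist.png

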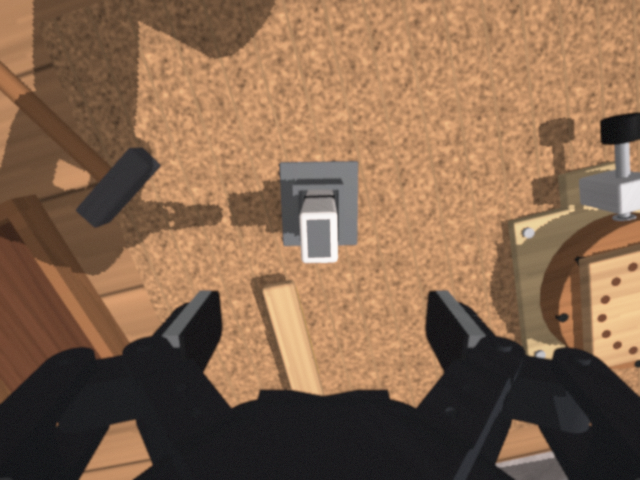

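View pics/b_side.png

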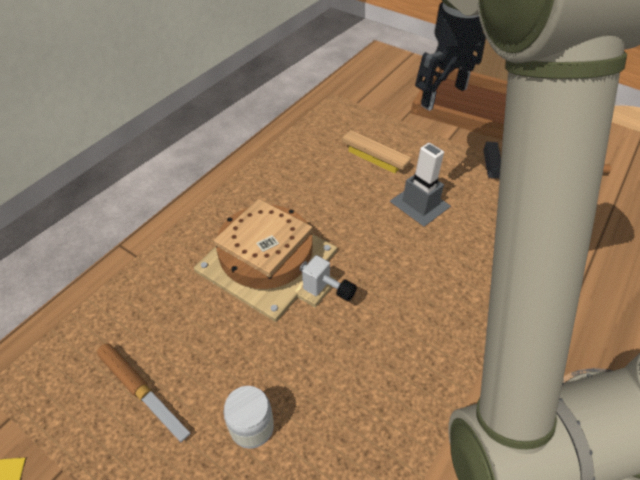

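The wrist view shows the scanner top centred at (319,239), and the foot square to the image (281–357, 162–245).

```bash
python3 - <<'E'
from h import *
p=get_image("wrist")
c=plane(p,[(302,223),(337,223),(338,261),(302,262)],.155);print("top",c.round(4).tolist(),c.mean(0))
f=plane(p,[(281,163),(357,162),(357,244),(283,245)],.005);print("foot",f.round(4).tolist(),f.mean(0))
d=(f[2]+f[3]-f[0]-f[1])/2;print(np.degrees(np.arctan2(d[1],d[0])),np.linalg.norm(d))
s=(c[2]+c[3]-c[0]-c[1])/2;print(np.degrees(np.arctan2(s[1],s[0])),np.linalg.norm(s))
print(p["xyz"],observe()["position"])
E
```

```text
top [[0.4807, -0.2852], [0.4872, -0.2601], [0.5163, -0.2664], [0.5102, -0.2933]] [ 0.4985822  -0.27623718]
foot [[0.4389, -0.3078], [0.4593, -0.2241], [0.5538, -0.2459], [0.5328, -0.3327]] [ 0.49619588 -0.27759764]
-13.920529788811496 0.0970381521091481
-13.900500336642676 0.03017688997637865
[ 0.42836243 -0.25516405  0.40422844] [ 0.49348864 -0.27129282  0.26179074]
```

```bash
python3 -m crank '{"slide":[[-0.003,-0.0035,0.02],[-0.003,-0.0035,0.05],[-0.003,-0.0035,0.08],[-0.003,-0.0035,0.11],[-0.003,-0.0035,0.14],[-0.003,-0.0035,0.155],[-0.003,-0.0035,0.161],[-0.003,-0.0035,0.161]],"roll":[0,0,0,0,0,0,0,0],"grip":[0.085,0.085,0.085,0.085,0.085,0.085,0.085,0.085]}'
python3 look.py c side wrist
```

```text
time_s: 4.95
position: [0.4957, -0.2761, 0.1004]
tool_rot: [[-0.968, 0.25, -0.0], [0.25, 0.968, 0.0], [0.0, 0.0, -1.0]]
ft_force: [0.3, -0.3, 0.6]
grip_width: 0.0847
```

View pics/c_side.png

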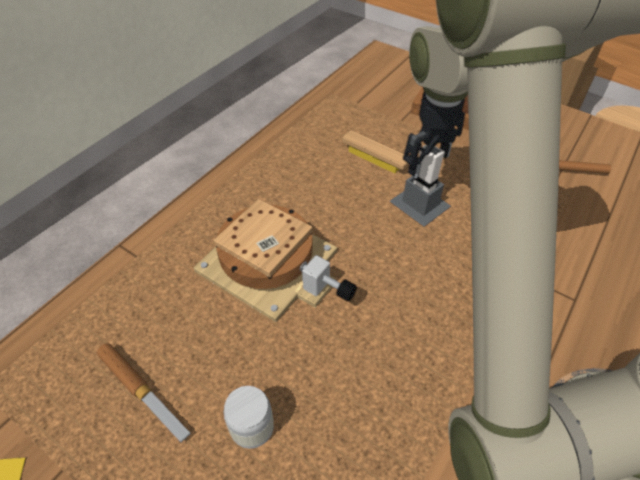

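View pics/c_wrist.png

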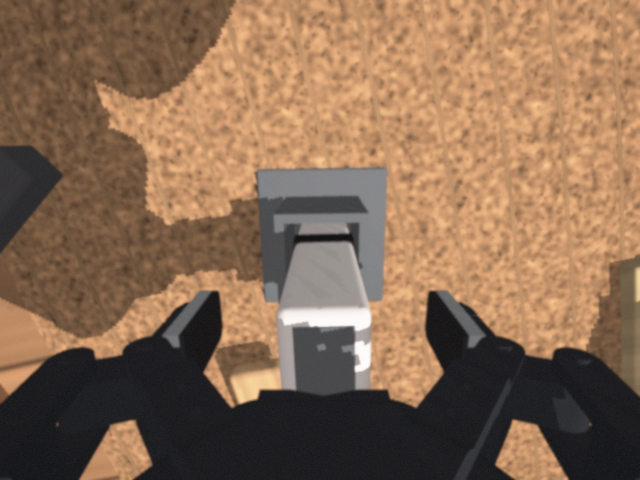

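The scanner (about 280–370) sits centrally between the pads (220 to 430), so I'll close.

```bash
python3 -m crank '{"slide":[[0,0,0],[0,0,0],[0,0,0],[0,0,0],[0,0,0],[0,0,0],[0,0,0],[0,0,0]],"roll":[0,0,0,0,0,0,0,0],"grip":[0.07,0.055,0.04,0.03,0.02,0.01,0.01,0.01]}' 50
python3 look.py d side wrist
```

```text
time_s: 5.85
position: [0.4959, -0.2766, 0.1006]
tool_rot: [[-0.968, 0.25, 0.001], [0.25, 0.968, -0.0], [-0.001, -0.0, -1.0]]
ft_force: [0.4, 1.4, 5.3]
grip_width: 0.0277
```

View pics/d_wrist.png

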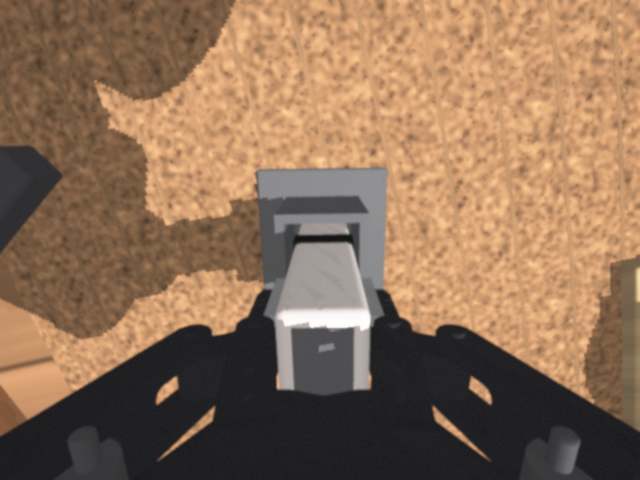

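It is gripped at 27.7 mm, so lift. The release pose to remember is TCP (0.4958,-0.2764,0.1005).

```bash
python3 -m crank '{"slide":[[0,0,-0.01],[0,0,-0.03],[0,0,-0.055],[0,0,-0.08],[0,0,-0.11],[0,0,-0.14],[0,0,-0.158],[0,0,-0.165]],"roll":[0,0,0,0,0,0,0,0],"grip":[0.01,0.01,0.01,0.01,0.01,0.01,0.01,0.01]}'
python3 look.py e side wrist
python3 -c "
from rig import observe
o=observe();R=o['tool_rot'];print(o['position'],o['ft_force'])
import numpy as np
print(R.T@(np.array([.6475,.0540,.2655])-o['position']))"
```

```text
time_s: 6.75
position: [0.4958, -0.2768, 0.2673]
tool_rot: [[-0.968, 0.25, 0.002], [0.25, 0.968, -0.002], [-0.002, -0.001, -1.0]]
ft_force: [-0.5, -0.8, -1.1]
grip_width: 0.0277
[ 0.49563043 -0.27661659  0.26566631] [-0.06873183 -0.04249687 -1.39671349]
[-6.43134392e-02  3.58099850e-01  4.86434246e-05]
```

View pics/e_wrist.png

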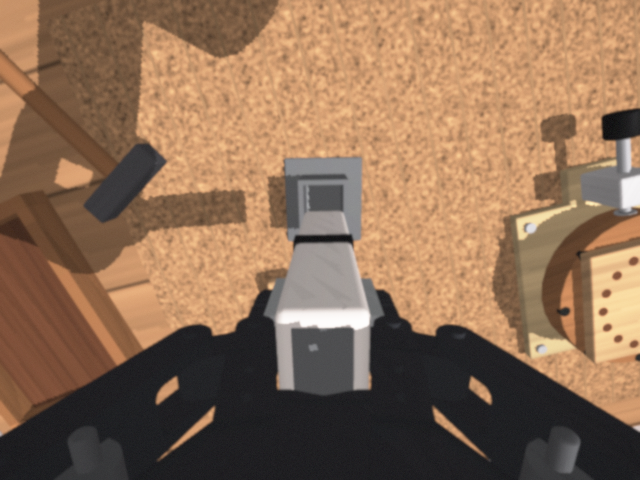

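View pics/e_side.png

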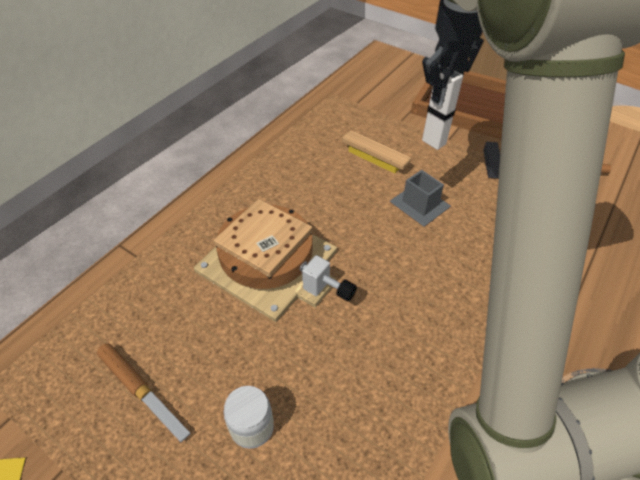

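The scanner is clear of the cradle and straight in the grip. Next I'll move it over the label.

```bash
python3 -m crank '{"slide":[[-0.002,0.01,0],[-0.006,0.035,0],[-0.013,0.07,0],[-0.02,0.11,0],[-0.027,0.15,0],[-0.034,0.19,0],[-0.041,0.23,0],[-0.048,0.265,0]],"roll":[0,0,0,0,0,0,0,0],"grip":[0.01,0.01,0.01,0.01,0.01,0.01,0.01,0.01]}'
python3 -m crank '{"slide":[[-0.005,0.03,0],[-0.01,0.055,0],[-0.014,0.075,0],[-0.016,0.088,0],[-0.0165,0.093,0],[-0.0165,0.093,0],[-0.0165,0.093,0],[-0.0165,0.093,0]],"roll":[0,0,0,0,0,0,0,0],"grip":[0.01,0.01,0.01,0.01,0.01,0.01,0.01,0.01]}'
python3 look.py f side wrist top
python3 -c "
from rig import observe
o=observe();print(o['position'],o['tool_rot'].round(3).tolist())"
```

```text
time_s: 7.65
position: [0.6086, -0.0292, 0.2638]
tool_rot: [[-0.968, 0.249, -0.003], [0.249, 0.968, 0.001], [0.003, 0.0, -1.0]]
ft_force: [-0.4, -0.4, -1.9]
grip_width: 0.0274
time_s: 8.45
position: [0.6475, 0.0531, 0.2654]
tool_rot: [[-0.968, 0.251, -0.0], [0.251, 0.968, -0.0], [0.0, -0.0, -1.0]]
ft_force: [-0.6, 0.8, -2.0]
grip_width: 0.0275
[0.64759109 0.05335422 0.26549543] [[-0.968, 0.251, 0.0], [0.251, 0.968, -0.0], [-0.0, -0.0, -1.0]]
```

View pics/f_wrist.png

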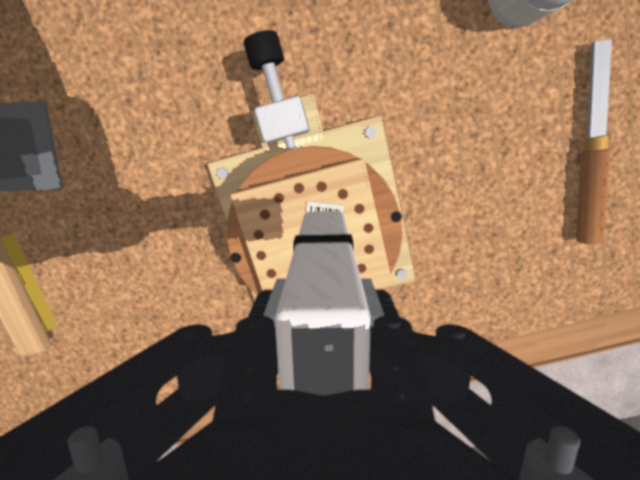

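View pics/f_side.png

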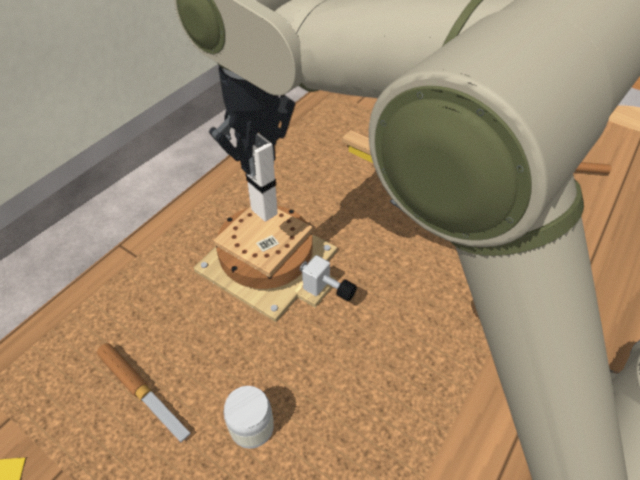

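The side view shows the scanner upright above the label (264,210 over 267,243), and the wrist view shows the label just behind its lower end. I'll hold here and check the label position in the meantime.

```bash
python3 - <<'E'
from h import *
p=get_image("wrist")
print(plane(p,[(308,204),(343,208)],.0876))
# predicted scanner lower end corners & label projection
o=observe();R=o['tool_rot']
print(proj(p,[o['position']+R@np.array([-s*.02,t*.014,.096]) for s,t in((-1,-1),(-1,1))]))
E
python3 -m crank '{"slide":[[0,0,0],[0,0,0],[0,0,0],[0,0,0],[0,0,0],[0,0,0],[0,0,0],[0,0,0]],"roll":[0,0,0,0,0,0,0,0],"grip":[0.01,0.01,0.01,0.01,0.01,0.01,0.01,0.01]}'
python3 -m crank '{"slide":[[0,0,0],[0,0,0],[0,0,0],[0,0,0],[0,0,0],[0,0,0],[0,0,0],[0,0,0]],"roll":[0,0,0,0,0,0,0,0],"grip":[0.01,0.01,0.01,0.01,0.01,0.01,0.01,0.01]}'
python3 -m crank '{"slide":[[0,0,0],[0,0,0],[0,0,0],[0,0,0],[0,0,0],[0,0,0],[0,0,0],[0,0,0]],"roll":[0,0,0,0,0,0,0,0],"grip":[0.01,0.01,0.01,0.01,0.01,0.01,0.01,0.01]}'
```

```text
[[0.63352942 0.04116535]
 [0.6454683  0.07204289]]
[[304.75797949 211.02599358]
 [344.63832047 211.01480062]]
time_s: 9.45
position: [0.6477, 0.0539, 0.2653]
tool_rot: [[-0.968, 0.25, 0.0], [0.25, 0.968, -0.0], [-0.0, -0.0, -1.0]]
ft_force: [0.2, -0.1, -1.3]
grip_width: 0.0275
time_s: 10.25
position: [0.6477, 0.0539, 0.2653]
tool_rot: [[-0.968, 0.25, -0.0], [0.25, 0.968, 0.0], [0.0, 0.0, -1.0]]
ft_force: [0.6, 0.2, -1.9]
grip_width: 0.0277
time_s: 11.05
position: [0.6477, 0.0539, 0.2654]
tool_rot: [[-0.968, 0.25, 0.0], [0.25, 0.968, -0.0], [-0.0, 0.0, -1.0]]
ft_force: [-0.2, -0.5, -1.0]
grip_width: 0.0276
```

```bash
python3 - <<'E'
import cv2
i=cv2.imread("pics/f_wrist.png")
cv2.imwrite("pics/f_wz.png",cv2.resize(i[180:280,240:400],(800,500),interpolation=cv2.INTER_CUBIC))
E
```

```text
(no output)
```

View pics/f_wz.png

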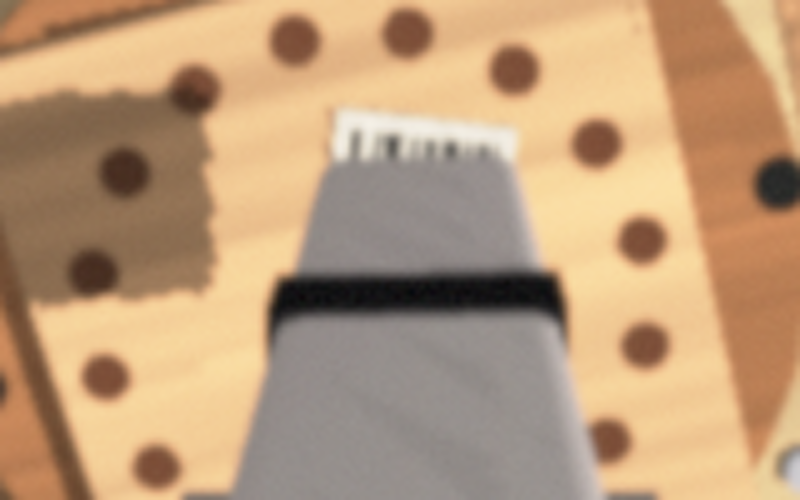

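The scan was held for over 2.4 s. The wrist-view estimate of the label centre is (0.651,0.052), within 4 mm of the scanner axis. I'll return by reversing the path.

```bash
python3 -m crank '{"slide":[[0.002,-0.01,0],[0.006,-0.035,0],[0.013,-0.07,0],[0.02,-0.11,0],[0.027,-0.15,0],[0.034,-0.19,0],[0.041,-0.23,0],[0.048,-0.265,0]],"roll":[0,0,0,0,0,0,0,0],"grip":[0.01,0.01,0.01,0.01,0.01,0.01,0.01,0.01]}'
python3 -m crank '{"slide":[[0.005,-0.03,0],[0.01,-0.055,0],[0.014,-0.075,0],[0.016,-0.088,0],[0.0165,-0.093,0],[0.0165,-0.093,0],[0.0165,-0.093,0],[0.0165,-0.093,0]],"roll":[0,0,0,0,0,0,0,0],"grip":[0.01,0.01,0.01,0.01,0.01,0.01,0.01,0.01]}'
python3 look.py g wrist
python3 -c "
from rig import observe
o=observe();print(o['position'],o['tool_rot'].round(3).tolist())"
```

```text
time_s: 11.85
position: [0.5335, -0.1928, 0.2655]
tool_rot: [[-0.968, 0.251, 0.0], [0.251, 0.968, -0.0], [-0.0, -0.0, -1.0]]
ft_force: [0.4, 0.4, -1.1]
grip_width: 0.0275
time_s: 12.65
position: [0.4961, -0.2758, 0.2654]
tool_rot: [[-0.969, 0.249, 0.0], [0.249, 0.969, 0.0], [-0.0, 0.0, -1.0]]
ft_force: [-0.0, 0.4, -1.8]
grip_width: 0.0273
[ 0.49603878 -0.27584902  0.26538043] [[-0.969, 0.249, 0.0], [0.249, 0.969, 0.0], [-0.0, 0.0, -1.0]]
```

View pics/g_wrist.png

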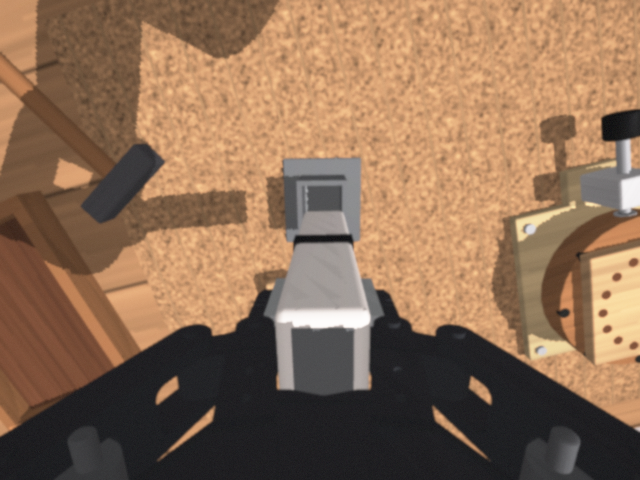

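This is the same view as right after lifting, so I'll lower it.

```bash
python3 -m crank '{"slide":[[0,-0.0005,0.015],[0,-0.001,0.04],[0,-0.001,0.065],[0,-0.001,0.09],[0,-0.001,0.105],[0,-0.001,0.12],[0,-0.001,0.135],[0,-0.001,0.145]],"roll":[0,0,0,0,0,0,0,0],"grip":[0.01,0.01,0.01,0.01,0.01,0.01,0.01,0.01]}'
python3 -m crank '{"slide":[[0,0,0.005],[0,0,0.01],[0,0,0.014],[0,0,0.017],[0,0,0.0185],[0,0,0.0185],[0,0,0.0185],[0,0,0.0185]],"roll":[0,0,0,0,0,0,0,0],"grip":[0.01,0.01,0.01,0.01,0.01,0.01,0.01,0.01]}'
python3 look.py h wrist side
```

```text
time_s: 13.5
position: [0.4955, -0.277, 0.1194]
tool_rot: [[-0.968, 0.249, -0.001], [0.249, 0.968, 0.001], [0.001, 0.001, -1.0]]
ft_force: [0.1, 0.5, -2.0]
grip_width: 0.0275
time_s: 14.3
position: [0.4955, -0.2776, 0.102]
tool_rot: [[-0.968, 0.25, 0.0], [0.25, 0.968, -0.0], [-0.0, -0.0, -1.0]]
ft_force: [0.8, 0.6, -1.0]
grip_width: 0.0276
```

View pics/h_wrist.png

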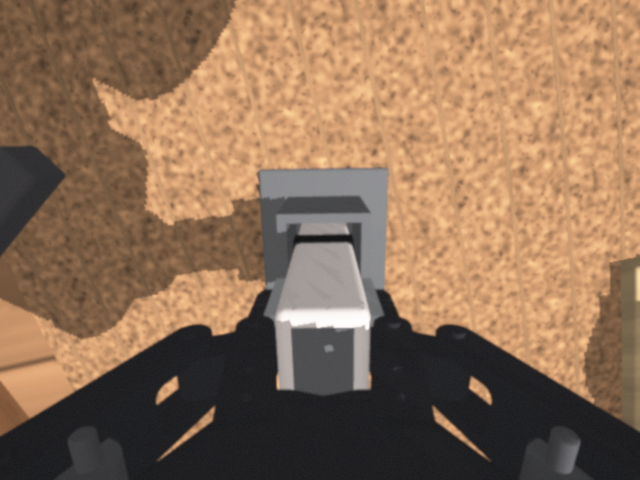

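The scanner is in the socket, about 1 mm above the floor. I'll lower 2 mm and open.

```bash
python3 -m crank '{"slide":[[0,0,0.0005],[0,0,0.001],[0,0,0.0015],[0,0,0.0015],[0,0,0.0015],[0,0,0.0015],[0,0,0.0015],[0,0,0.0015]],"roll":[0,0,0,0,0,0,0,0],"grip":[0.01,0.01,0.01,0.01,0.02,0.032,0.045,0.06]}'
python3 -m crank '{"slide":[[0,0,0],[0,0,0],[0,0,0],[0,0,0],[0,0,0],[0,0,0],[0,0,0],[0,0,-0.002]],"roll":[0,0,0,0,0,0,0,0],"grip":[0.075,0.085,0.085,0.085,0.085,0.085,0.085,0.085]}'
python3 look.py i wrist side
```

```text
time_s: 15.2
position: [0.4954, -0.2776, 0.1002]
tool_rot: [[-0.968, 0.25, -0.0], [0.25, 0.968, 0.0], [0.0, 0.0, -1.0]]
ft_force: [0.2, -0.7, 0.7]
grip_width: 0.058
time_s: 16.0
position: [0.4953, -0.2775, 0.1022]
tool_rot: [[-0.968, 0.25, -0.0], [0.25, 0.968, 0.0], [0.001, 0.0, -1.0]]
ft_force: [-0.3, -0.3, 0.3]
grip_width: 0.085
```

View pics/i_wrist.png

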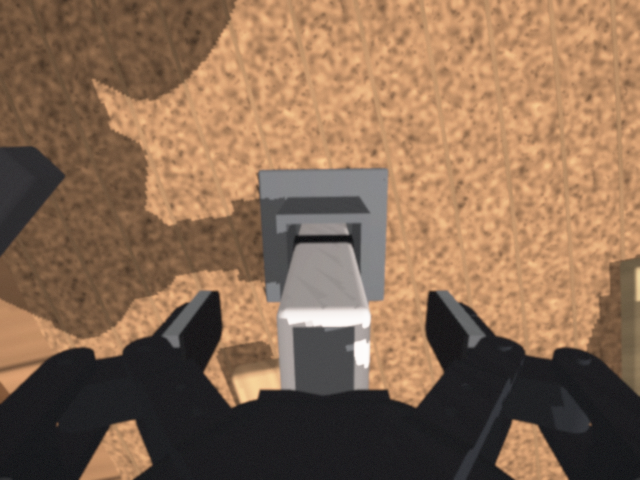

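View pics/i_side.png

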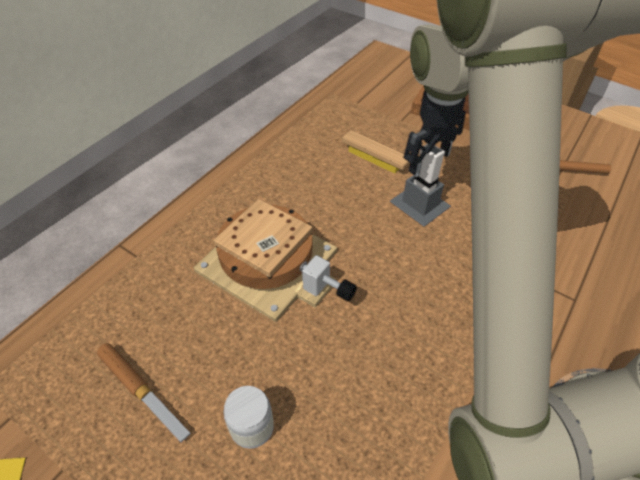

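The scanner is standing centred and released. Now I'll rise and go above the knob, rolling -0.253 rad to line up with the jig.

```bash
python3 -m crank '{"slide":[[0,0,-0.015],[0,0,-0.05],[0,0,-0.09],[0,0,-0.12],[0.009,0.03,-0.13],[0.018,0.06,-0.13],[0.03,0.1,-0.13],[0.04,0.14,-0.13]],"roll":[0,0,0,0,0,-0.03,-0.06,-0.1],"grip":[0.085,0.085,0.085,0.085,0.085,0.085,0.085,0.085]}'
python3 -c "
from rig import observe
import numpy as np
o=observe();R=o['tool_rot'];print(o['position'],R.round(4).tolist());print(R.T@(np.array([.486,.038,.2])-o['position']), np.arctan2(R[0,1],R[1,1]))"
python3 look.py j side
```

```text
time_s: 16.9
position: [0.4913, -0.1307, 0.2325]
tool_rot: [[-0.988, 0.152, 0.0], [0.152, 0.988, -0.0], [-0.0, -0.0, -1.0]]
ft_force: [1.1, -0.4, -1.0]
grip_width: 0.085
[ 0.49131748 -0.13068547  0.23247919] [[-0.9884, 0.1517, 0.0002], [0.1517, 0.9884, -0.0], [-0.0002, -0.0, -1.0]]
[0.03085762 0.16592603 0.03247028] 0.15231702961425875
```

View pics/j_side.png

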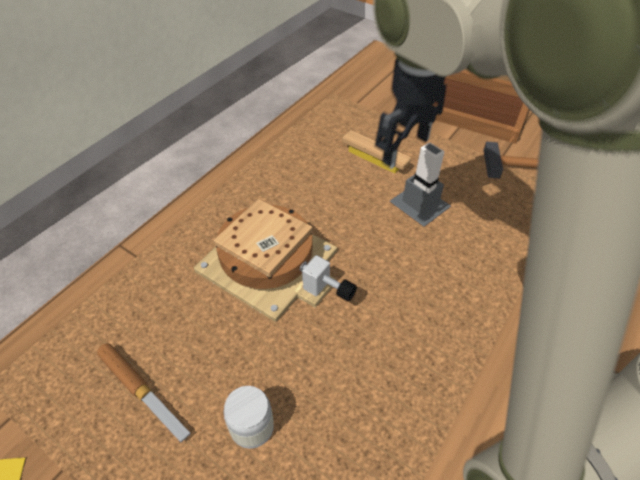

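The scanner stands upright on its own in the cradle (429,167). On to above the knob.

```bash
python3 -m crank '{"slide":[[0.006,0.03,0.005],[0.013,0.07,0.01],[0.02,0.11,0.02],[0.026,0.14,0.03],[0.03,0.16,0.03],[0.031,0.166,0.032],[0.031,0.166,0.032],[0.031,0.166,0.032]],"roll":[-0.03,-0.06,-0.09,-0.12,-0.15,-0.152,-0.152,-0.152],"grip":[0.085,0.085,0.085,0.085,0.085,0.085,0.085,0.085]}'
python3 look.py k wrist side
```

```text
time_s: 17.75
position: [0.4866, 0.036, 0.2004]
tool_rot: [[-1.0, 0.002, 0.0], [0.002, 1.0, -0.0], [-0.0, -0.0, -1.0]]
ft_force: [-0.2, 0.5, -0.5]
grip_width: 0.0851
```

View pics/k_wrist.png

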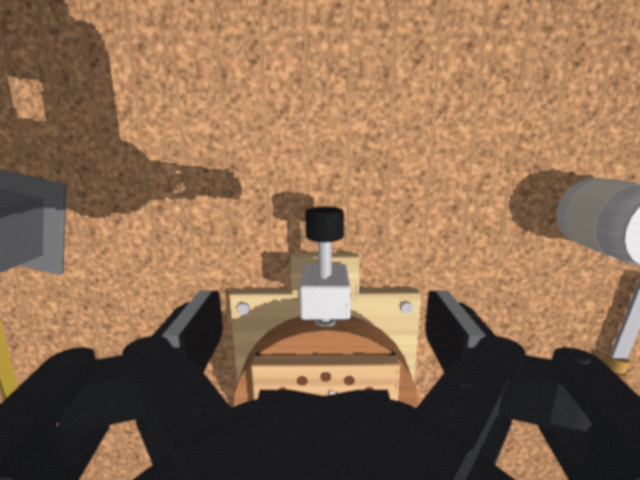

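View pics/k_side.png

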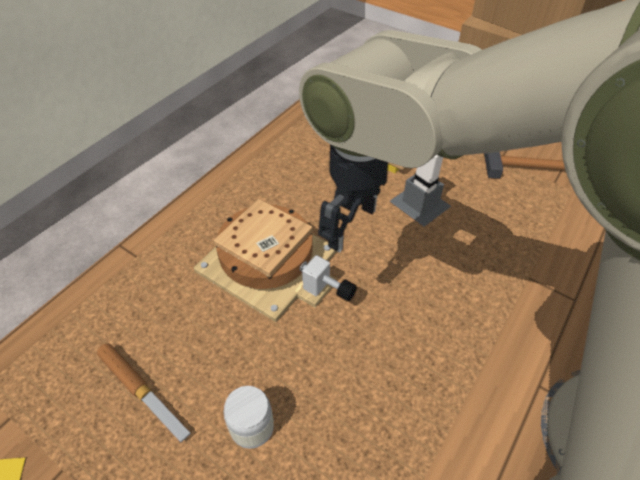

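```bash
python3 - <<'E'
from h import *
p=get_image("wrist");o=observe()
print(plane(p,[(306,222),(343,222)],.052),"outer bottom",plane(p,[(324,207)],.035),"inner top",plane(p,[(324,240.5)],.069))
print("rod y",plane(p,[(325,255)],.058),"housing top",plane(p,[(302,296),(350,296),(348,318),(301,318)],.074))
print(o["position"],o["tool_rot"].round(3).tolist())
for x in(.482,.486,.490):
  r=[(x-.013,.038+.017*np.cos(a),.052+.017*np.sin(a)) for a in np.linspace(0,6.28,40)]+[(x+.013,.038+.017*np.cos(a),.052+.017*np.sin(a)) for a in np.linspace(0,6.28,40)]
  q=proj(p,r);print(x,q.min(0),q.max(0))
E
python3 - <<'E'
import cv2
i=cv2.imread("pics/k_wrist.png")
cv2.imwrite("pics/k_wz.png",cv2.resize(i[190:340,220:430],(798,570),interpolation=cv2.INTER_CUBIC))
E
```

```text
[[0.48634228 0.01978344]
 [0.4864234  0.05174105]] outer bottom [[0.47640022 0.03536631]] inner top [[0.49812034 0.03529185]]
rod y [[0.51438709 0.03613087]] housing top [[0.54566108 0.01650265]
 [0.54575844 0.05724987]
 [0.56653897 0.0559069 ]
 [0.56644648 0.0152201 ]]
[0.48657161 0.03584987 0.20042299] [[-1.0, 0.002, 0.0], [0.002, 1.0, -0.0], [-0.0, -0.0, -1.0]]
0.482 [307.09536051 198.86775525] [347.07944955 236.84481333]
0.486 [307.16632817 203.27458712] [347.00864331 241.51333163]
0.49 [307.23697841 207.65234649] [346.93806783 246.14691998]
```

View pics/k_wz.png

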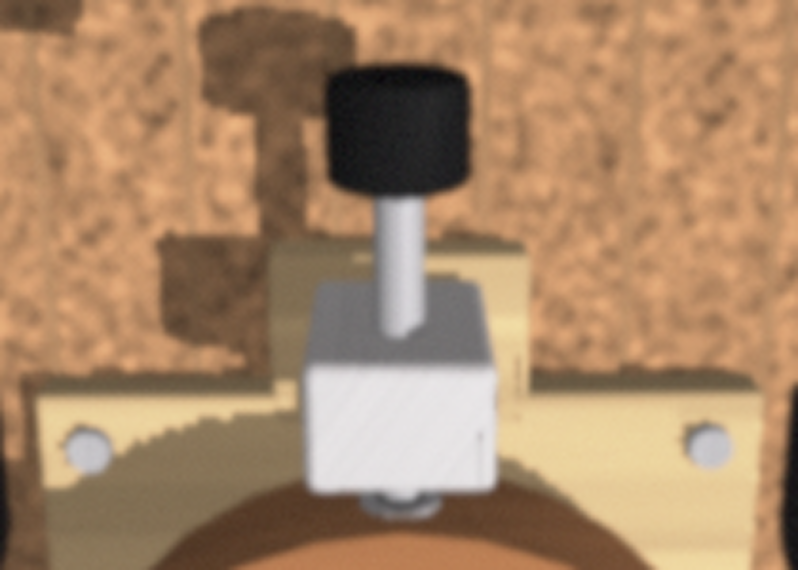

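The knob is at about (0.4875,0.037) by the wrist view and (0.486,0.038) by the others, which is within 1.5 mm of the tool axis. Descending.

```bash
python3 -m crank '{"slide":[[0,0.001,0.02],[0,0.001,0.05],[0,0.001,0.08],[0,0.001,0.11],[0,0.001,0.14],[0,0.001,0.16],[0,0.001,0.168],[0,0.001,0.169]],"roll":[0,0,0,0,0,0,0,0],"grip":[0.085,0.085,0.085,0.085,0.085,0.085,0.085,0.085]}'
python3 look.py l wrist side
```

```text
time_s: 18.7
position: [0.4863, 0.0374, 0.0309]
tool_rot: [[-1.0, 0.002, -0.001], [0.002, 1.0, 0.0], [0.001, 0.0, -1.0]]
ft_force: [1.4, -0.1, 0.4]
grip_width: 0.0849
```

View pics/l_wrist.png

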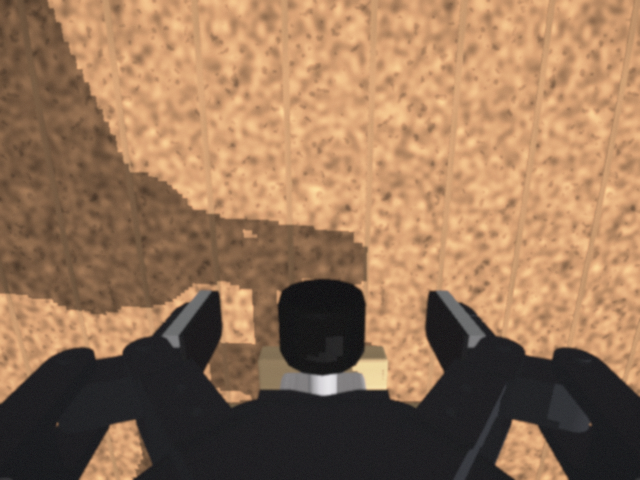

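View pics/l_side.png

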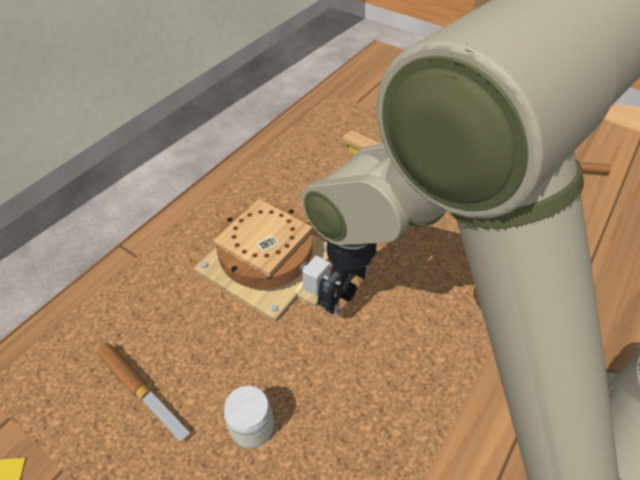

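The knob (278–365) sits between the pads. I'll close with 90 N.

```bash
python3 -m crank '{"slide":[[0,0,0],[0,0,0],[0,0,0],[0,0,0],[0,0,0],[0,0,0],[0,0,0],[0,0,0]],"roll":[0,0,0,0,0,0,0,0],"grip":[0.07,0.055,0.045,0.035,0.025,0.02,0.02,0.02]}' 90
python3 look.py m wrist
```

```text
time_s: 19.6
position: [0.4866, 0.0367, 0.0321]
tool_rot: [[-1.0, 0.0, 0.001], [0.0, 1.0, -0.002], [-0.001, -0.002, -1.0]]
ft_force: [-2.8, -7.7, 8.7]
grip_width: 0.0318
```

View pics/m_wrist.png

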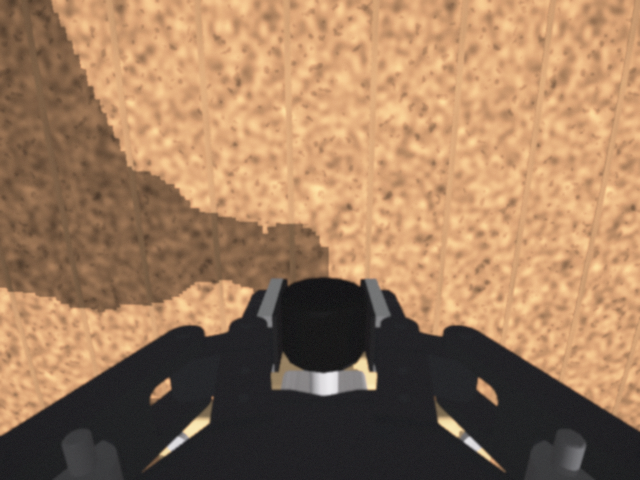

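The width reads 31.8 mm on a 34 mm knob, which suggests the pads sit a bit off the axis height. I'll regrip 5 mm lower and compare.

```bash
python3 -m crank '{"slide":[[0,0,0],[0,0,0],[0,0,0.003],[0,0,0.005],[0,0,0.005],[0,0,0.005],[0,0,0.005],[0,0,0.005]],"roll":[0,0,0,0,0,0,0,0],"grip":[0.045,0.05,0.05,0.04,0.02,0.02,0.02,0.02]}'
python3 -m crank '{"slide":[[0,0,0],[0,0,0],[0,0,0],[0,0,0],[0,0,0],[0,0,0],[0,0,0],[0,0,0]],"roll":[0,0,0,0,0,0,0,0],"grip":[0.02,0.02,0.02,0.02,0.02,0.02,0.02,0.02]}'
```

```text
time_s: 20.45
position: [0.4862, 0.0367, 0.0262]
tool_rot: [[-1.0, 0.0, -0.001], [0.0, 1.0, -0.002], [0.001, -0.002, -1.0]]
ft_force: [-1.7, -9.1, 1.3]
grip_width: 0.0322
time_s: 21.25
position: [0.4862, 0.0367, 0.0263]
tool_rot: [[-1.0, 0.0, -0.001], [0.0, 1.0, -0.002], [0.001, -0.002, -1.0]]
ft_force: [-2.6, -9.6, 1.8]
grip_width: 0.0322
```

The width is about the same, so the pads are simply compliant, and the vertical load is now smaller. I'll pull along tool +x.

```bash
python3 -m crank '{"slide":[[0.002,-0.0005,0],[0.005,-0.0005,0],[0.008,-0.0005,0],[0.011,-0.0005,0],[0.014,-0.0005,0],[0.017,-0.0005,0],[0.019,-0.0005,0],[0.019,-0.0005,0]],"roll":[0,0,0,0,0,0,0,0],"grip":[0.02,0.02,0.02,0.02,0.02,0.02,0.02,0.02]}'
python3 look.py n wrist side top
```

```text
time_s: 22.05
position: [0.47, 0.0366, 0.0263]
tool_rot: [[-1.0, 0.001, 0.006], [0.001, 1.0, -0.001], [-0.006, -0.001, -1.0]]
ft_force: [10.8, -3.2, -9.9]
grip_width: 0.0321
```

View pics/n_wrist.png

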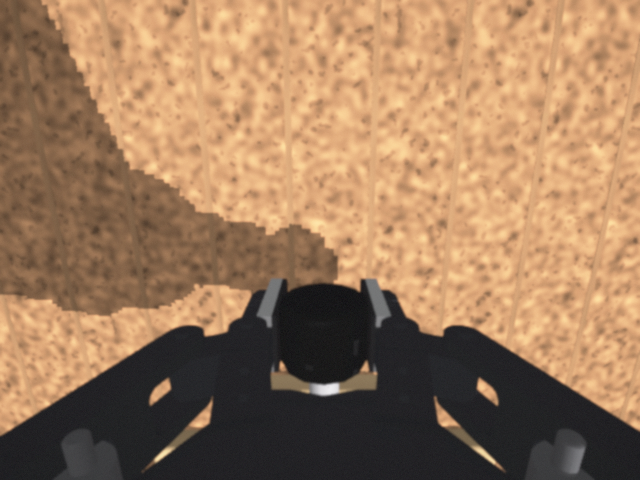

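View pics/n_side.png

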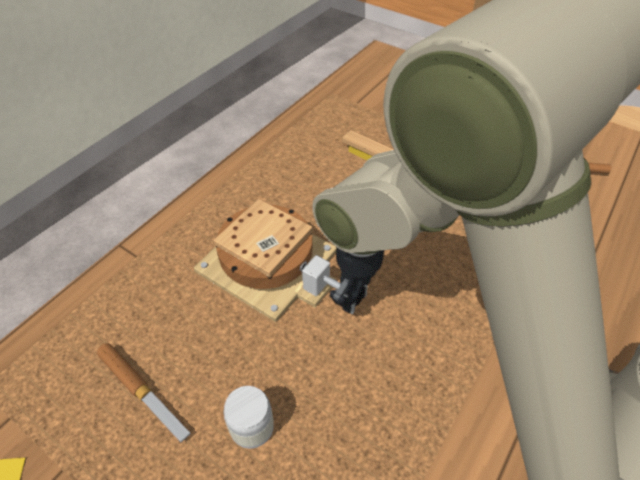

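It travelled 16.2 mm at 10.8 N, on the spring's curve, so the knob moves with the hand. I'll continue to the stop.

```bash
python3 -m crank '{"slide":[[0.001,0,0],[0.002,0,0],[0.003,0,0],[0.004,0,0],[0.0045,0,0],[0.0045,0,0],[0.0045,0,0],[0.0045,0,0]],"roll":[0,0,0,0,0,0,0,0],"grip":[0.02,0.02,0.02,0.02,0.02,0.02,0.02,0.02]}'
```

```text
time_s: 23.0
position: [0.4663, 0.0366, 0.0264]
tool_rot: [[-1.0, 0.001, 0.007], [0.001, 1.0, -0.001], [-0.007, -0.001, -1.0]]
ft_force: [13.9, -2.0, -10.9]
grip_width: 0.0319
```

```bash
python3 -m crank '{"slide":[[0.0005,0,0],[0.001,0,0],[0.0015,0,0],[0.0015,0,0],[0.0015,0,0],[0.0015,0,0],[0.0015,0,0],[0.0015,0,0]],"roll":[0,0,0,0,0,0,0,0],"grip":[0.02,0.02,0.02,0.02,0.02,0.02,0.02,0.02]}'
python3 look.py o wrist top
python3 - <<'E'
import cv2
i=cv2.imread("pics/o_top.png")[150:310,150:500]
cv2.imwrite("pics/o_topz.png",cv2.resize(i,(787,360),interpolation=cv2.INTER_CUBIC))
E
```

```text
time_s: 23.8
position: [0.4663, 0.0365, 0.0264]
tool_rot: [[-1.0, 0.001, 0.011], [0.001, 1.0, -0.001], [-0.011, -0.001, -1.0]]
ft_force: [20.1, 0.2, -17.3]
grip_width: 0.0321
```

View pics/o_wrist.png

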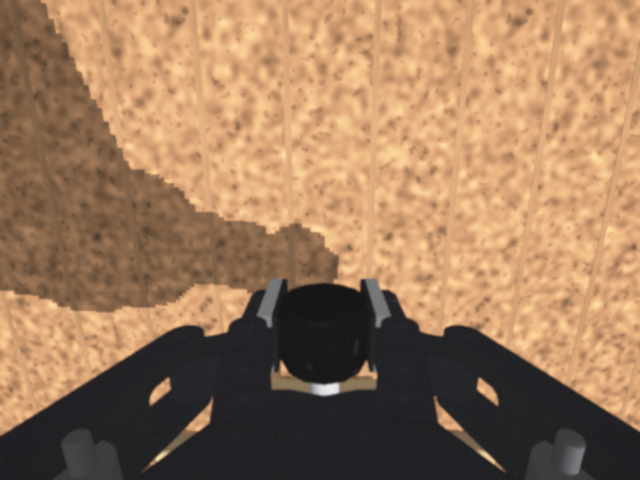

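View pics/o_topz.png

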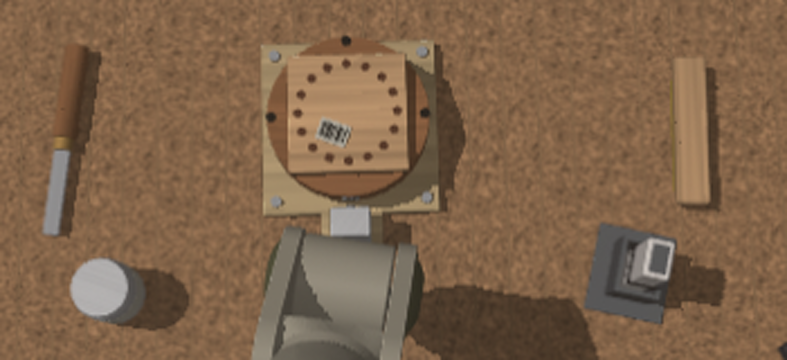

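The plunger is at its stop: the force rose to 20 N with no further travel. The scanner is upright in its cradle and the bystanders are unmoved. One hold call to check it is steady, then I'll hand in.

```bash
python3 -m crank '{"slide":[[0,0,0],[0,0,0],[0,0,0],[0,0,0],[0,0,0],[0,0,0],[0,0,0],[0,0,0]],"roll":[0,0,0,0,0,0,0,0],"grip":[0.02,0.02,0.02,0.02,0.02,0.02,0.02,0.02]}' && python3 -c "
from rig import close_job
print(close_job())"
```

```text
time_s: 24.7
position: [0.4664, 0.0365, 0.0264]
tool_rot: [[-1.0, 0.001, 0.011], [0.001, 1.0, -0.001], [-0.011, -0.001, -1.0]]
ft_force: [18.1, -0.4, -17.2]
grip_width: 0.0325
the job is handed in; nothing more can be done
None
```

The job is handed in at 24.7 s of the 58 s allowed, with the plunger held at its stop. `close_job()` reports no verdict, so these are my own checks:

- **Scan:** I held the scanner about 8 cm above the label, steady for over 2.4 s. The estimates put the label centre within about 4 mm of the scanner's axis.
- **Return:** The scanner went back into its cradle and was released. The last wrist and side pictures showed it upright and centred, and the top picture before hand-in showed it still standing there.
- **Plunger:** The hand travelled about 19.9 mm. A further 1.5 mm of commanded pull raised the force from 14 to 20 N with no more travel, so it is at the stop. It was still steady at about 18 N, gripping with 90 N, at hand-in.
- **Bystanders:** The tin, chisel and brush look unmoved in the top picture.

Two readings were off. The grip read about 32 mm on the 34 mm knob both before and after I regripped 5 mm lower, which I put down to the pads giving. The final pull also carries about 17 N vertically on the wrist, well within limits.

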